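# Third hand for screwing on a shelf cleat

## Robot

A 6-joint arm with a two-finger parallel gripper is mounted at the origin on the work surface. World frame = base frame: x ahead of the robot, y to its left, z up, the work surface at z = 0. Lengths are in mm, angles in rad, forces in N, time in s.
With the tool pointing down it reaches from about 275 to 850 mm from the base axis. Payload 19 kg.
Tool frame: the origin (TCP) lies on the centre line of the jaws, within the pads' length; the fingertips stand robot.tip_extent ahead of it and the grasp point (between the pads) lies 11 mm behind it (robot.tip_extent is the distance from the TCP to the fingertips, in mm); z points along the fingers, y is the direction in which the jaws open and shut (so a half turn about z gives the same grasp; the last joint's range is limited). The gripper opens to 85 mm and grips with 20 to 120 N. Pads are 22 mm wide; open, the fingers measure 114 mm over their backs; the gripper's body (76 mm by 85 mm) begins 54 mm behind the grasp point. The pads swing forward as they close: fully open they stand 13 mm farther back than shut.
Start: joints at [-1.455, 0.15, 1.437, -0, 1.554, -0.134], TCP at [142.121, -557.127, 218.167] pointing down, gripper open.
Joint ranges: [-2.8, 2.8], [-0.68, 2.1], [0.12, 2.68], [-1.39, 4.53], [0.16, 2.79], [-2.81, 2.81]. Speed limits (rad/s): [1.89, 1.89, 2.22, 3.01, 3.01, 3.01].

## Interface

Orientations are given as [roll, pitch, yaw] about the fixed x, y, z axes, in that order (R = Rz(yaw) Ry(pitch) Rx(roll)).
In Python, from cell import robot gives the robot as it stands.
- The arm moves only by the shell command python3 -m inch 'ROWS' [FORCE]. ROWS is text: rows parted by semicolons, each of 7 numbers parted by spaces: the turn, a rotation vector about the world's x, y, z in degrees, then the shift along the world's x, y, z in cm, then the finger opening in cm, from 0 to 8.54. In form: ax ay az dx dy dz fingers; .... A call has 1 to 10 rows; each row is the pose to reach, as a shift and turn from the pose commanded when the call began; what a row does not reach only later rows make up. A row lasts 1/12 s, in which the tool goes at most 41.7 mm and 7.16 degrees, less where a joint would pass 70% of its speed; a pose out of reach is approached as far as the arm can. A call with a gripper value outside its range is refused whole. The fingers move at their own pace and stop on an object; FORCE is the grip in N (left out, the last holds). Time passes only in rows, so rows that repeat a pose let the fingers close. It gives the time, the measured TCP pose, the force and the opening at its end, in the units of the state.
- robot.get_obs(): the state, without advancing time (a new reading comes with each control period).
- robot.camera(name): name is "side" or "top"; returns the picture (400x640x3 uint8, red, green, blue); there is no depth.
- robot.camera_info(name): a dict with "fx", "fy", "cx", "cy" (pixels), "rvec" (rotation vector, rad) and "tvec" (3), from world to camera coordinates, as OpenCV has them. Camera axes: x right, y down, z forward; pixel columns grow to the right and rows downward; lengths in mm; the calibration is good to about 2 mm. A picture is of the moment at which its call begins. camera_info takes no time and is no camera call.
- robot.close_job(): hands the job in, once; it reports no verdict.
Trained networks look in the newest picture that a camera, given by its name, has taken for a name from the list of things; names that differ only in an ending like _2 or _b are one class to them, and where a whole thing is asked for, a point or a joint stands for the part that bears it (a point fixed in the world has none). Each returns a list of dicts, best first, with "conf" (0 to 1); they miss things now and then, are a little off and sometimes report something else, mostly with a low value. They report only what shows in the picture. A call takes as long as a camera call. They do not tell look-alikes from the thing itself.
- robot.trace(query, camera): "pixels" (400x640 bool, what is visible of it) and "extent" ([left, top, right, bottom] in pixels, round what is visible of it).
- robot.spot_point(query, camera): "point" ([column, row] in pixels: a listed point, or the origin of a listed thing).
The state is a dict: "time_s": time; "joints": joint angles; "qvel": joint speeds; "joint_torque": joint torques, N m; "tcp_pos": TCP position; "orientation": TCP orientation; "wrist_force": force on the tool from outside, world axes, zero at the start; "ft_torque": the same for the moment, N m; "finger_gap": finger opening in mm.
Only numpy, scipy, OpenCV 4.12 (cv2) and the standard library are available. Lean on these libraries where they do the work, as an engineer would, in place of code of your own. Each camera call takes 0.05 s, during which the arm holds its last target. There are 200 camera calls.

## Task

We are building the cabinet for the microwave: I have set the jig's fence to my mark on the side panel but have not locked it, so first tighten the wing knob on its carriage (clockwise) without shifting the fence. Then lay the loose wooden cleat flat on the panel in the corner of the jig, its long side flat along the fence and one end against the ruled rail, and press it sideways against the fence with a steady push of about 11 N (a little over a kilo). Finish while holding: keep the cleat pressed there and do not let go, because I am going to drive the screws; leave the screwdriver, the mug and the screw tray where they are.

Things in the scene. Friction and masses are not known exactly. Their poses are not given: they have to be found in the camera images.
- corner (a point): where the cleat belongs: the point on the panel's upper face where the fence's pressing face meets the rail's inner edge. z up, y along the rail, x along the fence: the rail's inner edge is the line x = 0, the pressing face is the plane y = 0, looking to -y. The cleat goes in the quarter x < 0, y < 0, length along x; seated, its centre is at x = -90, y = -15, z = +15 mm. Moves with the fence
- carriage: aluminium carriage, 44 x 50 mm, top 18 mm above the panel, riding on the rail; one piece with the fence, a bar 10 mm high, 20 mm wide on the panel that runs 180 mm from the carriage to -x. Origin: on the rail's centre line, on the panel's face; same axes as the corner, which is at x = -15, y = -25 mm. Slides along y: about 4 N shifts it while the knob is loose; tight, it holds over 25 N
- panel: white cabinet side board, 300 x 400 x 16 mm (x, y, z), lying fixed on the worktop; origin at the centre of its underside, axes as the corner's. On it, fixed, the jig's ruled rail: an aluminium bar 30 mm wide and 8 mm thick along y, centre line at x = +100 mm, from y = -168 to +203 mm; its head and a small clamp sit at the board's +y edge
- knob_grip (a point): centre of the black wing knob's upright grip bar, on top of the carriage, 52 mm above the worktop. Bar 46 mm long (this point's y), 12 mm thick (its x), 22 mm high (11 mm above and below), on a round hub 24 mm wide, 8 mm high. Turns with the knob about an upright axis that is 15 mm in +x and 25 mm in +y from the corner; with the joint at 0 the bar lies along the rail
- clamp_knob (a joint): angle of the wing knob in rad, growing clockwise seen from above. Starts loose, between 0 and 0.25; its screw meets the rail at about 0.7 and grips ever harder; tight from 1.2 up to the stop at 1.5. Stiff (0.25 N m, some 0.4 when tight); stays where it is left
- cleat_mid (a point): centre of the loose cleat, a planed softwood batten 180 x 30 x 30 mm of about 85 g; x along its length, z up. It lies on the worktop to the right of the panel (from the robot), its two screw holes (65 mm either side of the middle) upwards, as they must stay
- screwdriver: bystander: screwdriver 200 mm long with a black handle, lying on the worktop; leave it
- mug: bystander: white mug, 80 mm wide and 92 mm high; leave it
- screw_tray: bystander: small open grey tray with screws, 100 x 75 x 28 mm; leave it
Things that resemble listed ones, but are neither listed nor needed, are in the scene too. Of the things shaped like the part that bears cleat_mid, the wooden one is meant.

How it is judged (in metres and radians):
On the way:
1. the knob is tight and the fence has not shifted (value of joint clamp_knob above 1.2 rad and distance of corner from where it was at the start of the episode below 0.003 m), for 0.2 s.
At the end, for the whole second after the job is handed in: To the end: knob over 1.15 rad, fence within 3 mm of its setting; cleat lying on the panel holes up (3.5 mm, 0.06 rad), end within 4.5 mm of the rail, parallel to the fence within 0.035 rad, at rest, held by the fingers and pressed on the fence with 6 to 17 N (value of joint clamp_knob above 1.15 rad and distance of corner from where it was at the start of the episode below 0.003 m and contact force between cleat and carriage between 6 and 17 N and contact force between the fingers and cleat above 3 N and x of cleat_mid in the frame of corner between -0.0945 and -0.088 m and z of cleat_mid in the frame of corner below 0.0185 m and angle between the x axis of cleat_mid and the x axis of corner, either way round below 0.035 rad and angle between cleat_mid's own z axis and vertical below 0.06 rad and linear speed of cleat below 0.01 m/s); the arm keeps its last pose, push and grip.
It fails at once if a bystander was shifted by more than 25 mm (distance of any of screwdriver, mug, screw_tray from where it was at the start of the episode above 0.025 m).
It also fails if it takes over 61 s, if anything falls off the work surface, if the arm or the gripper's body presses on something with over 40 N, if the wrist force passes 120 N, or if a joint passes its speed limit or range.

## Working session

There is one attempt and no reset: what is moved stays moved. The work goes in short steps, Python scripts to look and compute and a shell command to move; the robot and the scene stay as the last step left them, time stands still between calls to the robot, and variables do not carry over. Pictures are saved under pics/ and viewed, about 8 in all and at most 12, crops included, and the job is handed in when it is done.

```bash
mkdir -p pics; ls
python3 - <<'E'
from cell import robot
import cv2
print(robot.tip_extent, robot.get_obs())
for n in("side","top"):
    im=robot.camera(n); cv2.imwrite(f"pics/{n}0.png",im[:,:,::-1]); 
    print(n,robot.camera_info(n))
    for q in("corner","knob_grip","cleat_mid","panel","carriage","mug","screwdriver","screw_tray"):
        print(q,[(round(d["conf"],2),[round(float(v)) for v in d["point"]]) for d in robot.spot_point(q,n)])
E
```

```text
pics
8.0 {'time_s': 0.0, 'joints': array([-1.45501412e+00,  1.50953844e-01,  1.43802766e+00, -1.02130828e-05,
        1.55381365e+00, -1.34032692e-01]), 'qvel': array([-1.73224084e-04,  7.67513848e-04, -5.83688980e-05, -4.77187659e-04,
       -2.12878993e-03,  3.92631767e-05]), 'joint_torque': array([ 2.07396442e-03, -7.13046885e+01, -5.70864379e+01, -2.46836489e-04,
        8.91803938e-03, -3.62435458e-06]), 'tcp_pos': array([ 142.08200404, -556.89143348,  217.59547137]), 'orientation': array([-3.14039958e+00, -1.50572176e-04,  2.49814984e-01]), 'wrist_force': array([-0.89553148,  0.52744692, -0.42796864]), 'ft_torque': array([ 0.02784203,  0.02664676, -0.00644944]), 'finger_gap': 85.31325459438156}
side {'fx': 365.91045955709467, 'fy': 365.91045955709467, 'cx': 314.24129912167683, 'cy': 206.38121978098542, 'rvec': array([ 2.20473298, -0.12766795,  0.05230156]), 'tvec': array([-521.07531484,  -43.64968198, 1131.23939332])}
corner [(0.84, [328, 155])]
knob_grip [(0.45, [334, 142])]
cleat_mid [(0.88, [230, 270]), (0.78, [427, 272]), (0.68, [261, 348])]
panel [(0.84, [304, 166])]
carriage [(0.97, [331, 151])]
mug [(0.75, [395, 228]), (0.61, [328, 154])]
screwdriver [(0.82, [281, 208])]
screw_tray [(0.63, [345, 310])]
top {'fx': 514.7382979427841, 'fy': 514.7382979427841, 'cx': 320.7728504512527, 'cy': 197.1472060925966, 'rvec': array([ 2.16911985, -2.16171658,  0.11353359]), 'tvec': array([-193.97561176,  535.73492894, 1360.51320674])}
corner [(0.66, [201, 177])]
knob_grip [(0.68, [192, 174]), (0.41, [189, 172])]
cleat_mid [(0.83, [465, 266]), (0.8, [394, 291]), (0.77, [367, 213]), (0.72, [410, 131])]
panel [(0.8, [212, 208])]
carriage [(0.67, [194, 169])]
mug [(0.59, [341, 136])]
screwdriver [(0.78, [302, 244])]
screw_tray [(0.56, [440, 204])]
```

View pics/top0.png

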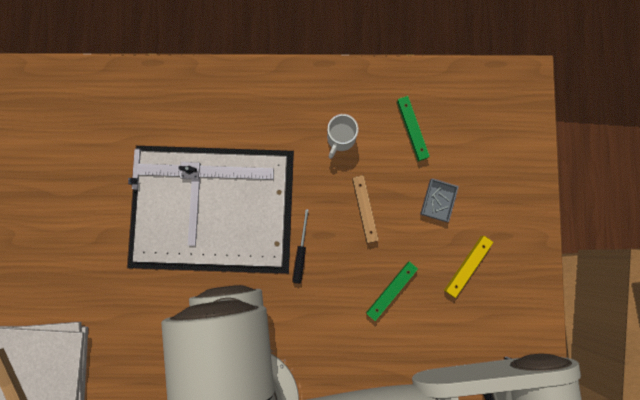

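View pics/side0.png

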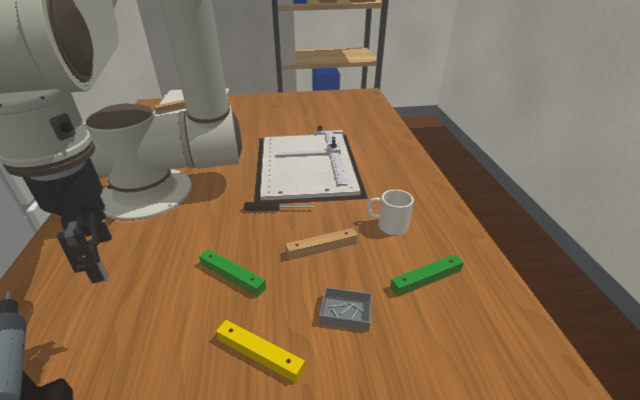

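The wooden cleat is at top (366,211) and side (322,243). Its look-alikes are green at top (413,129) and (392,291), yellow at (469,267), and a wooden stick on the papers at (8,380). I choose the wooden one, and will check it and the knob in one crop.

```bash
cat > h.py <<'E'
from cell import robot
import cv2, numpy as np
def cam(n):
    i=robot.camera_info(n); K=np.array([[i["fx"],0,i["cx"]],[0,i["fy"],i["cy"]],[0,0,1]])
    return K,cv2.Rodrigues(np.array(i["rvec"]))[0],np.array(i["tvec"]).reshape(3)
def ray(n,p,z):
    K,R,t=cam(n); d=R.T@np.linalg.solve(K,[p[0],p[1],1]); c=-R.T@t
    return c+d*(z-c[2])/d[2]
def proj(n,P):
    K,R,t=cam(n); return cv2.projectPoints(np.array(P,float).reshape(-1,3),cv2.Rodrigues(R)[0],t,K,None)[0].reshape(-1,2)
def tri(p,q):
    P=[K@np.c_[R,t] for K,R,t in (cam("side"),cam("top"))]
    X=cv2.triangulatePoints(P[0],P[1],np.array(p,float).reshape(2,1),np.array(q,float).reshape(2,1)); return (X[:3]/X[3]).ravel()
def rect(m): return cv2.minAreaRect(np.argwhere(m)[:,::-1].astype(np.float32))
E
python3 - <<'E'
from h import *
ims={n:robot.camera(n) for n in("side","top")}
s=lambda q,n:robot.spot_point(q,n)[0]["point"]
for q,z in (("corner",16),("knob_grip",52),("carriage",16),("panel",0)):
    a,b=s(q,"side"),s(q,"top"); print(q,tri(a,b).round(1),ray("side",a,z).round(1),ray("top",b,z).round(1))
for q in("cleat_mid","knob_grip","panel"):
  for d in robot.trace(q,"top"):
    r=rect(d["pixels"]); bx=cv2.boxPoints(r); z={"cleat_mid":30,"knob_grip":57,"panel":16}[q]
    print(q,round(d["conf"],2),np.round(r[0]),d["pixels"].sum(),"ctr",ray("top",r[0],z).round(1)[:2],[ray("top",p,z)[:2].round().tolist() for p in bx])
t=ims["top"]
a=cv2.resize(t[140:200,125:215],None,fx=8.5,fy=8.5,interpolation=2)[:,:,::-1][:, :765]
b=cv2.resize(t[165:255,330:400],None,fx=1,fy=1)
cv2.imwrite("pics/knob.png",a)
E
```

```text
corner [590.3 139.2  17.3] [590.3 141.5  16. ] [590.7 139.5  16. ]
knob_grip [606.5 165.8  53.3] [603.1 167.8  52. ] [608.5 166.   52. ]
carriage [604.6 160.9  13.3] [614.  157.1  16. ] [598.9 160.6  16. ]
panel [500.5 119.2 -15.8] [495.7  92.    0. ] [500.7 115.7   0. ]
cleat_mid 0.93 [391. 291.] 940 ctr [ 288.4 -379.7] [[231.0, -306.0], [371.0, -425.0], [347.0, -454.0], [207.0, -335.0]]
cleat_mid 0.74 [365. 209.] 751 ctr [ 504.4 -310.1] [[589.0, -274.0], [597.0, -306.0], [421.0, -346.0], [413.0, -314.0]]
cleat_mid 0.63 [467. 267.] 973 ctr [ 352.2 -581.9] [[289.0, -514.0], [438.0, -618.0], [416.0, -650.0], [268.0, -547.0]]
cleat_mid 0.62 [412. 129.] 821 ctr [ 725.  -441.4] [[806.0, -396.0], [818.0, -430.0], [645.0, -486.0], [633.0, -452.0]]
knob_grip 0.54 [187. 170.] 115 ctr [604.8 163.8] [[594.0, 187.0], [615.0, 188.0], [616.0, 140.0], [594.0, 140.0]]
panel 0.76 [210. 209.] 19986 ctr [503.4 110.1] [[341.0, 333.0], [684.0, 336.0], [670.0, -118.0], [328.0, -110.0]]
panel 0.72 [189. 204.] 910 ctr [519.2 166.3] [[633.0, 200.0], [634.0, 140.0], [407.0, 133.0], [407.0, 193.0]]
```

View pics/knob.png

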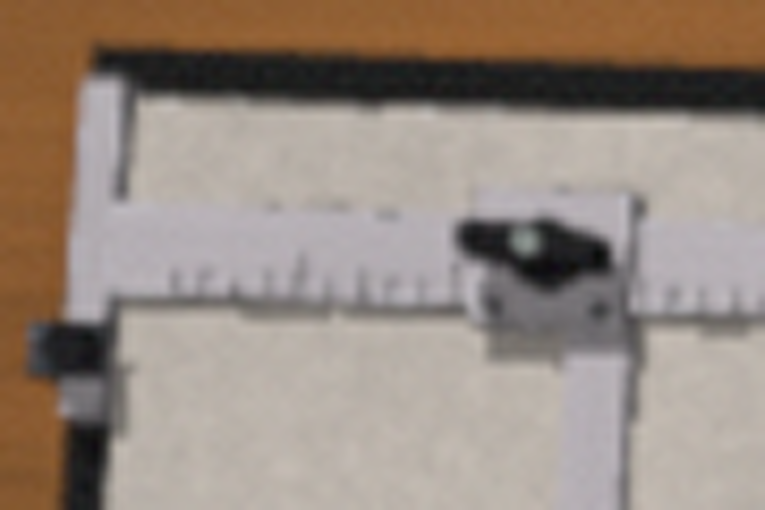

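Run:
```python
from h import *
t=np.mean([robot.camera("top").astype(float) for _ in range(3)],0)
d=cv2.GaussianBlur(t[:,:,2]-t[:,:,0],(0,0),0.7)  # lavender vs beige
def cross(v,thr):  # subpixel extents of region > thr
    i=np.where(v>thr)[0]; a,b=i[0],i[-1]
    return a-(v[a]-thr)/(v[a]-v[a-1]), b+(v[b]-thr)/(v[b]-v[b+1])
print(d[215,184:206].round()); print(d[158:186,230].round())
thr=-8 if d[215,193]<0 else (d[215,193]+d[215,205])/2
thr=(d[215,193]+d[215,205])/2
L=[];Rr=[]
for r in range(188,240):
    try:
        a,b=cross(d[r,183:207],thr); L.append((183+a,r));Rr.append((183+b,r))
    except Exception as e: pass
U=[];D=[]
for c in list(range(145,175))+list(range(206,262)):
    try:
        a,b=cross(d[158:188,c],thr); U.append((c,158+a));D.append((c,158+b))
    except Exception: pass
for nm,P,z in(("fenceL",L,26),("fenceR",Rr,26),("railU",U,24),("railD",D,24)):
    W=np.array([ray("top",p,z)[:2] for p in P],np.float32)
    vx,vy,x,y=cv2.fitLine(W,cv2.DIST_HUBER,0,.01,.01).ravel(); 
    res=np.abs((W-[x,y])@[-vy,vx]).mean(); print(nm,len(P),"dir",np.degrees(np.arctan2(vy,vx)).round(2),"pt",x,y,"res",res.round(2))
for p in((462,237),(608,252)):
    q=(p[0]/8.5+125-.5,p[1]/8.5+140-.5);print(ray("top",q,60).round(1))
# knob mask dark px
g=t[160:180,175:202].max(2); m=(g<75); ys,xs=np.where(m); print(m.sum()); 
r=cv2.minAreaRect(np.c_[xs+175,ys+160].astype(np.float32)); print(r)
s=robot.camera("side"); crop=cv2.resize(s[120:170,300:370],None,fx=10,fy=10,interpolation=2); cv2.imwrite("pics/sk.png",crop[:,:,::-1])
```

```text
[-16. -16. -16. -16. -14.  -8.  -3.  -1.  -1.  -1.  -1.  -1.  -1.  -5.
 -12. -16. -16. -17. -16. -16. -16. -16.]
[-16. -17. -16. -16. -16. -16. -16. -14.  -8.  -1.   0.  -1.  -2.  -2.
  -1.  -1.  -1.  -1.   0.  -1.  -7. -13. -16. -17. -16. -16. -16. -16.]
fenceL 52 dir -1.87 pt 506.15823 162.32939 res 0.13
fenceR 52 dir -1.59 pt 494.88394 139.40402 res 0.35
railU 86 dir 88.26 pt 624.1143 151.99954 res 0.2
railD 86 dir 88.23 pt 590.90625 157.27574 res 0.33
[611.2 184.8  60. ]
[606.6 139.1  60. ]
86
((187.84246826171875, 169.25344848632812), (18.14137840270996, 7.607674598693848), 20.556047439575195)
```

View pics/sk.png

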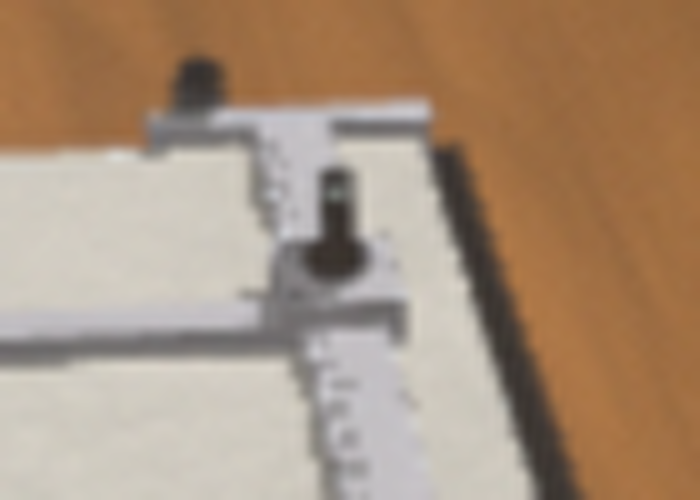

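Bar ends are at crop pixels (462,237) and (608,252), so the knob sits at about (608,162.5) with the bar direction at 84°. Panel yaw is about −1.75°, and the corner is at about (592,138). The side crop shows the bar upright over the hub at (338,215). Moving above the knob.

```bash
python3 -m inch '0 0 70 46.6 72 0 5;0 0 70 46.6 72 0 5;0 0 70 46.6 72 0 5;0 0 70 46.6 72 0 5;0 0 70 46.6 72 0 5;0 0 70 46.6 72 0 5;0 0 70 46.6 72 0 5;0 0 70 46.6 72 0 5;0 0 70 46.6 72 0 5;0 0 70 46.6 72 0 5' 60
```

```text
time_s: 2.58
tcp_pos: [369.1, -205.4, 218.5]
orientation: [3.141, 0.001, 1.478]
wrist_force: [1.7, -1.1, 0.5]
finger_gap: 50.4
```

```bash
python3 -m inch '0 0 0 23 35.3 0 5;0 0 0 23 35.3 0 5;0 0 0 23 35.3 0 5;0 0 0 23 35.3 -2 5;0 0 0 23 35.3 -5 5;0 0 0 23 35.3 -8 5;0 0 0 23 35.3 -10 5;0 0 0 23 35.3 -10 5;0 0 0 23 35.3 -10 5;0 0 0 23 35.3 -10 5'; python3 -m inch '0 0 0 0 0 0 5;0 0 0 0 0 0 5'
```

```text
time_s: 3.42
tcp_pos: [587.4, 129.5, 126.9]
orientation: [3.141, -0.0, 1.472]
wrist_force: [0.2, -0.6, 0.8]
finger_gap: 49.8
time_s: 3.58
tcp_pos: [586.5, 129.0, 125.9]
orientation: [-3.139, 0.0, 1.474]
wrist_force: [0.8, -1.2, -0.1]
finger_gap: 49.8
```

```bash
python3 -m inch '0 0 0 2.2 3.33 0 5;0 0 0 2.2 3.33 0 5;0 0 0 2.2 3.33 -2 5;0 0 0 2.2 3.33 -4 5;0 0 0 2.2 3.33 -4 5;0 0 0 2.2 3.33 -4 5'
python3 - <<'E'
from h import *
o=robot.get_obs(); print(o["tcp_pos"],o["orientation"])
s=robot.camera("side"); t=robot.camera("top")
a=cv2.resize(s[95:175,290:380],(675,600),interpolation=2);b=cv2.resize(t[140:200,150:230],(600,450),interpolation=2)
cv2.imwrite("pics/s2.png",a[:,:,::-1])
E
```

```text
time_s: 4.08
tcp_pos: [608.3, 160.0, 88.1]
orientation: [-3.141, 0.0, 1.471]
wrist_force: [0.6, 0.2, 1.5]
finger_gap: 49.9
[608.33234403 159.95775641  88.08239763] [-3.14074449e+00  3.04285405e-04  1.47066122e+00]
```

View pics/s2.png

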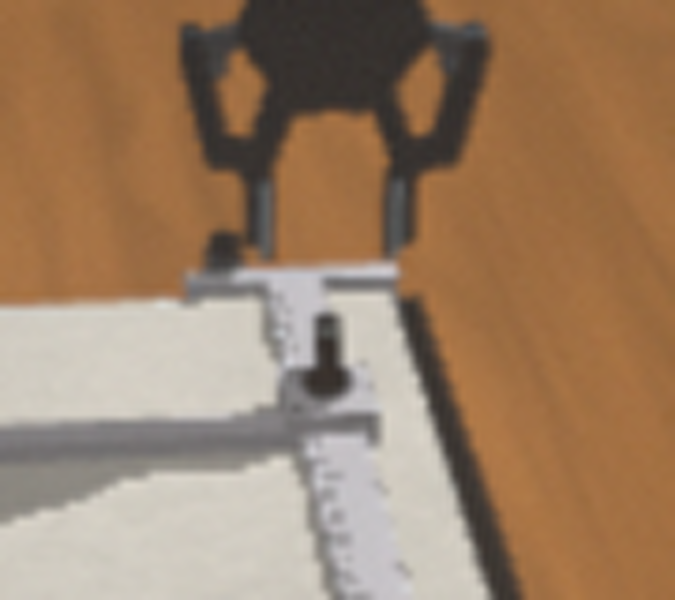

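The jaws (inner faces at columns 272 and 388) straddle the bar at (328,350), so x is centred. Descend and close.

```bash
python3 -m inch '0 0 0 0 0.23 -1.8 5;0 0 0 0 0.23 -3.6 5;0 0 0 0 0.23 -3.6 5;0 0 0 0 0.23 -3.6 5'; python3 -m inch '0 0 0 0 0 0 2.5;0 0 0 0 0 0 2.0;0 0 0 0 0 0 1.6;0 0 0 0 0 0 1.0;0 0 0 0 0 0 1.0;0 0 0 0 0 0 1.0;0 0 0 0 0 0 1.0' 40
```

```text
time_s: 4.52
tcp_pos: [608.8, 162.9, 52.6]
orientation: [-3.142, -0.0, 1.471]
wrist_force: [-0.1, 0.5, 1.1]
finger_gap: 50.3
time_s: 5.1
tcp_pos: [608.7, 163.2, 51.8]
orientation: [-3.142, 0.0, 1.472]
wrist_force: [0.3, 0.3, -0.0]
finger_gap: 9.7
```

```bash
python3 -m inch '0 0 0 0 0 0 0;0 0 0 0 0 0 0;0 0 0 0 0 0 0;0 0 0 0 0 0 0' 40
python3 - <<'E'
from h import *
s=robot.camera("side")
cv2.imwrite("pics/s3.png",cv2.resize(s[95:175,290:380],(675,600),interpolation=2)[:,:,::-1])
E
```

```text
time_s: 5.43
tcp_pos: [608.7, 163.2, 51.6]
orientation: [-3.141, 0.0, 1.472]
wrist_force: [-0.2, -0.3, -0.0]
finger_gap: 0.0
```

View pics/s3.png

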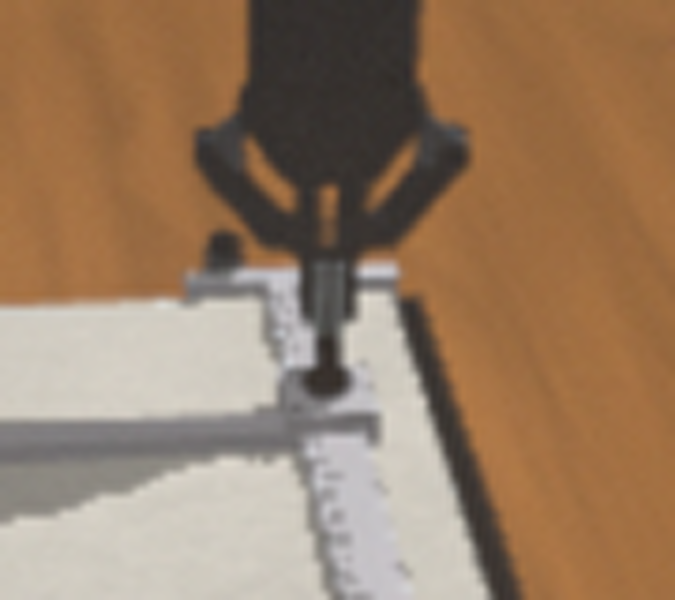

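Run:
```python
from h import *
f=lambda P:((proj("side",P)-[290,95])*7.5).round()
print(f([[608.7,163.2,z] for z in(44,52,63,70)]))
print(f([[608,162.5,z] for z in(34,42,63)]),f([[606.5,139.5,z] for z in(34,63)]),f([[611,185,63]]))
K,R,t=cam("side");print(-R.T@t)
```

```text
[[321. 367.]
 [322. 351.]
 [322. 329.]
 [322. 316.]]
[[319. 386.]
 [320. 371.]
 [321. 330.]] [[324. 409.]
 [325. 353.]] [[320. 309.]]
[ 419.47924182 -987.94453357  633.34833049]
```

The tips stop at row ~325, about level with the bar's top. By the picture they are roughly 12 mm higher than the stated geometry says, so the jaws shut above the bar. Reopen, lower by 1.8 cm and close again, checking the force.

```bash
python3 -m inch '0 0 0 0 0 0 4.5;0 0 0 0 0 0 4.5;0 0 0 0 0 0 4.5;0 0 0 0 0 0 4.5;0 0 0 0 0 0 4.5;0 0 0 0 0 -.8 4.5;0 0 0 0 0 -1.4 4.5;0 0 0 0 0 -1.4 4.5' ; python3 -m inch '0 0 0 0 0 -.2 4.5;0 0 0 0 0 -.4 4.5;0 0 0 0 0 -.4 4.5';python3 - <<'E'
from h import *
s=robot.camera("side")
cv2.imwrite("pics/s4.png",cv2.resize(s[95:175,290:380],(675,600),interpolation=2)[:,:,::-1])
E
```

```text
time_s: 6.15
tcp_pos: [607.9, 163.0, 35.8]
orientation: [-3.139, 0.001, 1.472]
wrist_force: [-0.4, 0.7, -0.8]
finger_gap: 44.7
time_s: 6.4
tcp_pos: [608.6, 163.1, 33.3]
orientation: [-3.141, 0.0, 1.472]
wrist_force: [-0.4, 0.3, -0.5]
finger_gap: 44.9
```

View pics/s4.png

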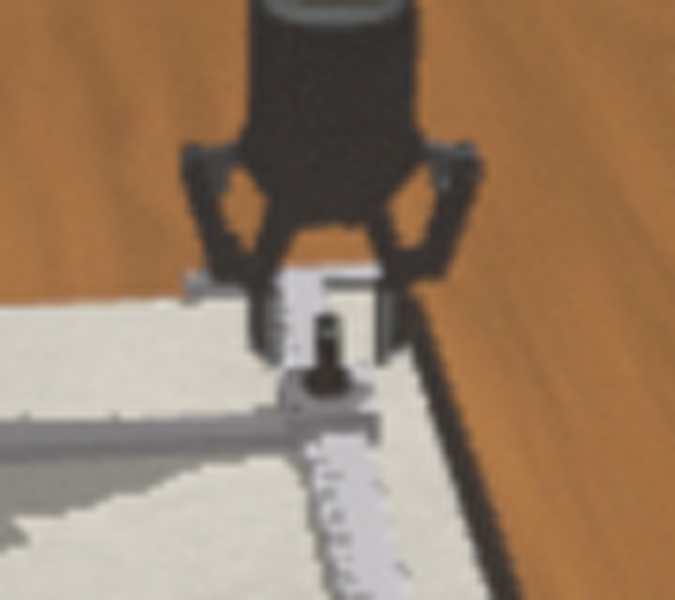

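Now the tips (rows ~362, z≈46) flank the bar at (328,350), above the hub. Close.

```bash
python3 -m inch '0 0 0 0 0 0 2;0 0 0 0 0 0 1.5;0 0 0 0 0 0 0.8;0 0 0 0 0 0 0.8;0 0 0 0 0 0 0.8;0 0 0 0 0 0 0.8;0 0 0 0 0 0 0.8' 60
```

```text
time_s: 7.03
tcp_pos: [609.6, 163.1, 34.2]
orientation: [3.14, -0.0, 1.471]
wrist_force: [5.3, -0.9, -0.5]
finger_gap: 10.3
```

```bash
python3 -m inch '0 0 0 0.1 0 0 0.5;0 0 0 0.1 0 0 0.5;0 0 0 0.1 0 0 0.5' 110; python3 -m inch '0 0 -5 0 0 0 0.5;0 0 -10 0 0 0 0.5;0 0 -15 0 0 0 0.5;0 0 -20 0 0 0 0.5;0 0 -25 0 0 0 0.5;0 0 -30 0 0 0 0.5;0 0 -30 0 0 0 0.5'
python3 - <<'E'
from h import *
print(robot.get_obs()["ft_torque"])
E
```

```text
time_s: 7.28
tcp_pos: [609.8, 163.1, 34.3]
orientation: [3.142, 0.0, 1.471]
wrist_force: [-2.9, -1.0, 8.2]
finger_gap: 9.0
time_s: 7.87
tcp_pos: [609.8, 163.1, 34.3]
orientation: [3.141, -0.0, 0.942]
wrist_force: [-1.8, -0.7, 6.4]
finger_gap: 8.8
[-0.13445055  0.55834011 -0.18926887]
```

```bash
python3 -m inch '0 0 -5 0 0 0 0.5;0 0 -10 0 0 0 0.5;0 0 -15 0 0 0 0.5;0 0 -20 0 0 0 0.5;0 0 -25 0 0 0 0.5;0 0 -30 0 0 0 0.5;0 0 -35 0 0 0 0.5;0 0 -40 0 0 0 0.5;0 0 -47 0 0 0 0.5;0 0 -47 0 0 0 0.5'
python3 - <<'E'
from h import *
print(robot.get_obs()["ft_torque"])
t=robot.camera("top");s=robot.camera("side")
a=cv2.resize(t[140:200,160:230],(455,390),interpolation=2);b=cv2.resize(s[110:170,295:365],(455,390),interpolation=2)
cv2.imwrite("pics/t5.png",np.hstack([a,b])[:, :, ::-1][:, 110:])
E
```

```text
time_s: 8.7
tcp_pos: [609.8, 163.1, 34.4]
orientation: [-3.142, -0.001, 0.119]
wrist_force: [-2.5, -0.2, 7.6]
finger_gap: 8.9
[-0.0721789   0.50856149 -0.10755033]
```

View pics/t5.png

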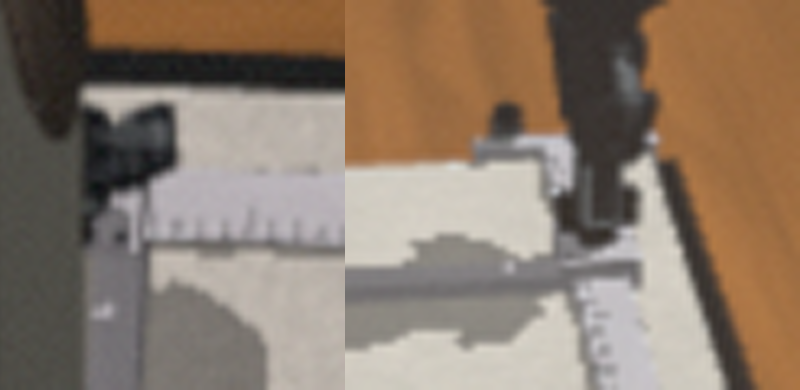

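Side part: the bar now lies across, from (560,210) to (635,210), under the fingers, so the knob turned about 77°. By yaw it is at about 1.42 rad. Release, rise and move toward the cleat.

```bash
python3 -m inch '0 0 0 0 0 0 4;0 0 0 0 0 0 4;0 0 0 0 0 0 4;0 0 0 0 0 0 4;0 0 0 0 0 3 4;0 0 0 0 0 7 4;0 0 0 0 0 11 4;0 0 0 0 -3 11 6' 60; python3 -m inch '0 0 6 -10.5 -44 0 6;0 0 6 -10.5 -44 0 6;0 0 6 -10.5 -44 0 6;0 0 6 -10.5 -44 0 6;0 0 6 -10.5 -44 0 6;0 0 6 -10.5 -44 0 6;0 0 6 -10.5 -44 0 6;0 0 6 -10.5 -44 0 6;0 0 6 -10.5 -44 0 6;0 0 6 -10.5 -44 0 6'
python3 - <<'E'
from h import *
t=robot.camera("top");s=robot.camera("side")
q=lambda n:[(round(d["conf"],2),d["point"]) for d in robot.spot_point("corner",n)][:1]
print(q("top"),q("side"))
d=cv2.GaussianBlur(t[:,:,2].astype(float)-t[:,:,0],(0,0),0.7)
g=t[158:182,172:206].max(2); ys,xs=np.where(g<75); print(cv2.minAreaRect(np.c_[xs+172,ys+158].astype(np.float32)))
def edge(r):
    v=d[r,183:207]; i=np.where(v>-8.5)[0]; b=i[-1]; return 183+b+(v[b]+8.5)/(v[b]-v[b+1])
P=[ray("top",(edge(r),r),26)[:2] for r in range(190,238)]
print("fence",np.polyfit([p[0]-495 for p in P],[p[1] for p in P],1))
a=cv2.resize(t[140:200,160:230],(455,390),interpolation=2);b=cv2.resize(s[110:170,295:365],(455,390),interpolation=2)
cv2.imwrite("pics/t6.png",np.hstack([a,b])[:, :, ::-1][:, 110:])
E
```

```text
time_s: 9.47
tcp_pos: [612.2, 136.6, 152.0]
orientation: [-3.141, -0.011, 0.131]
wrist_force: [2.0, 0.5, 0.6]
finger_gap: 50.7
time_s: 10.3
tcp_pos: [512.1, -274.0, 143.9]
orientation: [3.141, -0.0, 0.232]
wrist_force: [1.1, -0.7, -0.7]
finger_gap: 60.1
[(0.98, [200.0, 174.5])] [(0.82, [329.6, 154.2])]
((189.0, 169.0), (8.0, 16.0), 0.0)
fence [-2.66998037e-02  1.39372512e+02]
```

View pics/t6.png

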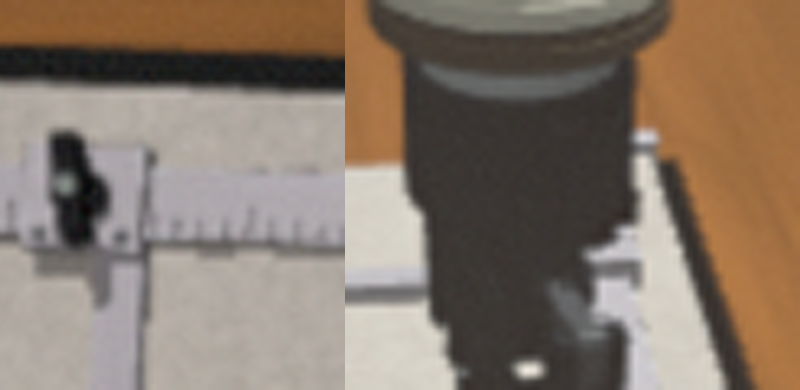

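The knob bar now runs along the fence (about 1.40 rad) and the fence face is unchanged (139.37 mm against 139.40 before). Next is the cleat.

```bash
python3 -m inch '0 0 -.5 -.77 -3.6 -2 6;0 0 -.5 -.77 -3.6 -5 6;0 0 -.5 -.77 -3.6 -8 6;0 0 -.5 -.77 -3.6 -8 6;0 0 -.5 -.77 -3.6 -8 6'
python3 - <<'E'
from h import *
print(robot.get_obs()["tcp_pos"])
t=robot.camera("top");s=robot.camera("side")
for n in("top","side"):
  for d in robot.trace("cleat_mid",n)[:5]:
    r=rect(d["pixels"]); print(n,round(d["conf"],2),np.round(r[0],1),d["pixels"].sum(), [ray(n,p,30)[:2].round().tolist() for p in cv2.boxPoints(r)])
cv2.imwrite("pics/s7.png",cv2.resize(s[170:270,260:390],(780,600),interpolation=2)[:,:,::-1])
E
```

```text
time_s: 10.92
tcp_pos: [505.2, -306.7, 63.3]
orientation: [-3.139, 0.001, 0.225]
wrist_force: [1.2, 0.2, 1.4]
finger_gap: 60.3
[ 505.2237687  -306.71337922   63.26069848]
top 0.97 [412.3 129.1] 931 [[805.0, -394.0], [819.0, -432.0], [645.0, -489.0], [631.0, -451.0]]
top 0.93 [468.3 265.8] 912 [[292.0, -517.0], [438.0, -622.0], [417.0, -652.0], [271.0, -548.0]]
top 0.8 [369.2 229.9] 248 [[475.0, -299.0], [483.0, -331.0], [422.0, -345.0], [414.0, -314.0]]
top 0.57 [391.1 290.4] 839 [[232.0, -309.0], [368.0, -423.0], [346.0, -450.0], [211.0, -335.0]]
side 0.97 [426.8 274.3] 1361 [[633.0, -464.0], [825.0, -395.0], [817.0, -452.0], [635.0, -513.0]]
side 0.93 [260.6 350.3] 2038 [[271.0, -565.0], [287.0, -522.0], [443.0, -634.0], [422.0, -668.0]]
side 0.72 [321.7 243.4] 1147 [[415.0, -320.0], [600.0, -278.0], [597.0, -341.0], [422.0, -378.0]]
side 0.68 [232.5 272. ] 1252 [[211.0, -362.0], [224.0, -307.0], [376.0, -436.0], [357.0, -480.0]]
```

View pics/s7.png

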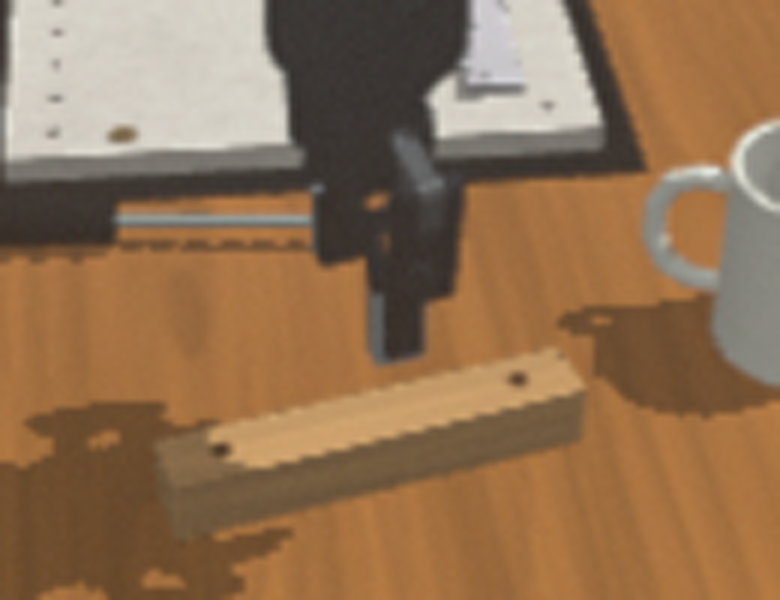

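Run:
```python
from h import *
f=lambda p:ray("side",(p[0]/6+260-.5,p[1]/6+170-.5),30)[:2]
a,b=f((220,450)),f((517,380)); print(a,b,(a+b)/2,np.linalg.norm(b-a),np.degrees(np.arctan2(*(b-a)[::-1])))
print([((proj("side",[[512,-339,z]])[0]-[260,170]+.5)*6).round() for z in(55,65,75,85)])
```

```text
[ 443.87978945 -326.62178094] [ 571.01405484 -298.38072438] [ 507.44692214 -312.50125266] 130.2331705448406 12.524082488870427
[array([391., 410.]), array([391., 391.]), array([392., 372.]), array([392., 352.])]
```

```bash
python3 -m inch '0 0 0 .2 -.55 -2 6;0 0 0 .2 -.55 -4 6;0 0 0 .2 -.55 -6 6;0 0 0 .2 -.55 -6 6;0 0 0 .2 -.55 -6 6'; python3 -m inch '0 0 0 0 0 0 4;0 0 0 0 0 0 2.5;0 0 0 0 0 0 2.5;0 0 0 0 0 0 2.5;0 0 0 0 0 0 2.5;0 0 0 0 0 0 2.5;0 0 0 0 0 0 2.5' 60
```

```text
time_s: 11.53
tcp_pos: [507.5, -313.5, 4.5]
orientation: [-3.141, 0.0, 0.224]
wrist_force: [-0.3, -0.5, 0.8]
finger_gap: 59.7
time_s: 12.12
tcp_pos: [508.1, -314.2, 5.7]
orientation: [3.14, -0.002, 0.224]
wrist_force: [-1.3, 2.4, 10.4]
finger_gap: 28.2
```

```bash
python3 -m inch '0 0 0 0 0 4 2.5;0 0 0 0 0 8 2.5;0 0 0 0 0 10 2.5;0 0 -7 -1 4 10 2.5;0 0 -14.5 -1.3 43 10 2.5;0 0 -14.5 -1.3 43 10 2.5;0 0 -14.5 -1.3 43 10 2.5;0 0 -14.5 -1.3 43 10 2.5;0 0 -14.5 -1.3 43 10 2.5;0 0 -14.5 -1.3 43 10 2.5' 80; python3 -m inch '0 0 0 0 0 0 2.5;0 0 0 0 0 0 2.5'
```

```text
time_s: 12.95
tcp_pos: [495.2, -24.2, 104.9]
orientation: [3.141, -0.002, -0.03]
wrist_force: [1.3, -0.0, -0.7]
finger_gap: 27.5
time_s: 13.12
tcp_pos: [495.6, -24.0, 104.8]
orientation: [3.141, -0.002, -0.026]
wrist_force: [0.3, -1.2, -0.5]
finger_gap: 27.6
```

```bash
python3 -m inch '0 0 0 -.1 13.6 0 2.5;0 0 0 -.1 13.6 0 2.5;0 0 0 -.1 13.6 0 2.5;0 0 0 -.1 13.6 -2 2.5;0 0 0 -.1 13.6 -4 2.5;0 0 0 -.1 13.6 -6 2.5;0 0 0 -.1 13.6 -6 2.5;0 0 0 -.1 13.6 -6 2.5'
python3 - <<'E'
from h import *
s=robot.camera("side"); t=robot.camera("top")
cv2.imwrite("pics/s8.png",cv2.resize(s[100:190,250:360],(733,600),interpolation=2)[:,:,::-1])
E
```

```text
time_s: 13.78
tcp_pos: [494.4, 109.1, 43.8]
orientation: [3.141, 0.001, -0.03]
wrist_force: [0.3, -0.2, -1.1]
finger_gap: 27.9
```

View pics/s8.png

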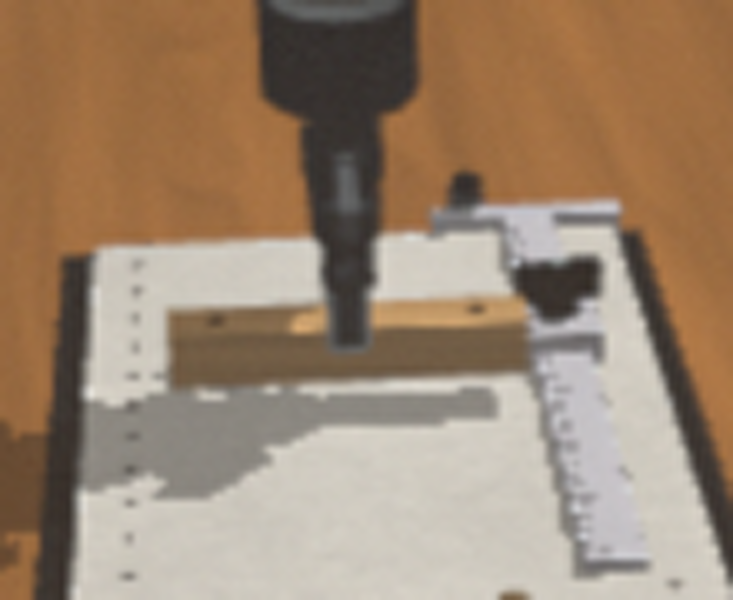

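The cleat is held level with holes up at (345,320), clear of the fence and about 7 mm short of the rail. Lower onto the panel.

```bash
python3 -m inch '0 0 0 0 0 -1 2.5;0 0 0 0 0 -1.8 2.5;0 0 0 0 0 -1.8 2.5;0 0 0 0 0 -2.1 2.5;0 0 0 0 0 -2.1 2.5;0 0 0 0 0 -2.1 2.5'; python3 -m inch '0 0 0 0 0 -.1 2.5;0 0 0 0 0 -.1 2.5;0 0 0 0 0 -.1 2.5'
```

```text
time_s: 14.38
tcp_pos: [494.4, 109.9, 22.7]
orientation: [-3.141, 0.0, -0.029]
wrist_force: [0.4, -0.4, -0.0]
finger_gap: 27.9
time_s: 14.63
tcp_pos: [494.5, 110.0, 21.9]
orientation: [-3.141, -0.0, -0.029]
wrist_force: [0.5, 0.8, -0.3]
finger_gap: 27.1
```

```bash
python3 -m inch '0 0 0 0 0 -.1 2.5;0 0 0 0 0 -.1 2.5;0 0 0 0 0 -.1 2.5'; python3 -m inch '0 0 0 0 0 -.1 2.5;0 0 0 0 0 -.1 2.5;0 0 0 0 0 -.1 2.5'
```

```text
time_s: 14.88
tcp_pos: [494.6, 110.0, 21.8]
orientation: [-3.141, -0.001, -0.029]
wrist_force: [-7.9, 0.1, 16.1]
finger_gap: 27.7
time_s: 15.13
tcp_pos: [494.6, 110.0, 21.7]
orientation: [-3.142, -0.001, -0.029]
wrist_force: [-16.3, -1.6, 35.7]
finger_gap: 27.7
```

On the panel. Ease off the down force, then slide to the rail.

```bash
python3 -m inch '0 0 0 0 0 .17 2.5;0 0 0 0 0 .17 2.5;0 0 0 0 0 .17 2.5'; python3 -m inch '0 0 0 .2 0 0 2.5;0 0 0 .3 0 0 2.5;0 0 0 .4 0 0 2.5;0 0 0 .4 0 0 2.5';  python3 -m inch '0 0 0 .1 0 0 2.5;0 0 0 .2 0 0 2.5;0 0 0 .2 0 0 2.5'
```

```text
time_s: 15.38
tcp_pos: [494.6, 110.0, 21.8]
orientation: [-3.141, -0.001, -0.029]
wrist_force: [-2.3, -0.1, 8.8]
finger_gap: 27.7
time_s: 15.72
tcp_pos: [498.2, 110.0, 21.8]
orientation: [-3.141, 0.001, -0.029]
wrist_force: [-7.1, 0.9, 13.5]
finger_gap: 27.4
time_s: 15.97
tcp_pos: [500.1, 110.0, 21.7]
orientation: [-3.141, 0.001, -0.029]
wrist_force: [-7.8, 0.7, 13.7]
finger_gap: 27.8
```

```bash
python3 -m inch '0 0 0 .1 0 .04 2.5;0 0 0 .1 0 .04 2.5;0 0 0 .1 0 .04 2.5'; python3 -m inch '0 0 0 .1 0 0 2.5;0 0 0 .1 0 0 2.5;0 0 0 .1 0 0 2.5';  python3 -m inch '0 0 0 .1 0 0 2.5;0 0 0 .1 0 0 2.5;0 0 0 .1 0 0 2.5'
```

```text
time_s: 16.22
tcp_pos: [501.5, 110.0, 21.8]
orientation: [-3.141, -0.0, -0.029]
wrist_force: [-0.9, 0.0, 5.1]
finger_gap: 27.8
time_s: 16.47
tcp_pos: [502.3, 110.0, 21.8]
orientation: [-3.141, 0.0, -0.029]
wrist_force: [-2.8, 1.1, 5.6]
finger_gap: 27.8
time_s: 16.72
tcp_pos: [503.2, 109.9, 21.8]
orientation: [-3.142, 0.001, -0.029]
wrist_force: [-4.5, 0.7, 6.0]
finger_gap: 27.5
```

```bash
python3 -m inch '0 0 0 .1 0 0 2.5;0 0 0 .1 0 0 2.5;0 0 0 .1 0 0 2.5'; python3 -m inch '0 0 0 .1 0 0 2.5;0 0 0 .1 0 0 2.5;0 0 0 .1 0 0 2.5'
```

```text
time_s: 16.97
tcp_pos: [503.2, 109.9, 21.8]
orientation: [3.141, 0.003, -0.029]
wrist_force: [-13.5, -0.3, 14.9]
finger_gap: 27.5
time_s: 17.22
tcp_pos: [503.3, 110.0, 21.8]
orientation: [3.141, 0.005, -0.029]
wrist_force: [-23.3, -0.6, 22.2]
finger_gap: 27.6
```

Rail found at TCP x=503.2. Back off to about 0.5 mm clear and slide to the fence.

```bash
python3 -m inch '0 0 0 -.24 0 .03 2.5;0 0 0 -.24 0 .03 2.5;0 0 0 -.24 0 .03 2.5'; python3 -m inch '0 0 -.1 .01 .4 0 2.5;0 0 -.1 .02 .8 0 2.5;0 0 -.1 .04 1.2 0 2.5;0 0 -.1 .04 1.2 0 2.5;0 0 -.1 .04 1.2 0 2.5';  python3 -m inch '0 0 0 0 .1 0 2.5;0 0 0 0 .1 0 2.5;0 0 0 0 .1 0 2.5'
```

```text
time_s: 17.47
tcp_pos: [503.1, 109.9, 21.9]
orientation: [-3.142, -0.0, -0.029]
wrist_force: [-0.2, -0.9, -1.3]
finger_gap: 27.6
time_s: 17.88
tcp_pos: [503.4, 122.3, 22.0]
orientation: [-3.142, 0.0, -0.031]
wrist_force: [-0.2, -0.5, -0.7]
finger_gap: 27.6
time_s: 18.13
tcp_pos: [503.4, 122.9, 22.1]
orientation: [-3.142, -0.0, -0.031]
wrist_force: [-0.3, 0.6, -1.5]
finger_gap: 27.7
```

```bash
for i in 1; do :; done; python3 -m inch '0 0 0 0 .1 0 2.5;0 0 0 0 .1 0 2.5;0 0 0 0 .1 0 2.5'; python3 -m inch '0 0 0 0 .1 0 2.5;0 0 0 0 .1 0 2.5;0 0 0 0 .1 0 2.5'; python3 -m inch '0 0 0 0 .05 0 2.5;0 0 0 0 .05 0 2.5;0 0 0 0 .05 0 2.5'
```

```text
time_s: 18.38
tcp_pos: [503.4, 123.9, 22.1]
orientation: [-3.141, -0.0, -0.031]
wrist_force: [-0.1, -0.6, -1.3]
finger_gap: 27.5
time_s: 18.63
tcp_pos: [503.4, 125.0, 22.1]
orientation: [-3.141, -0.0, -0.031]
wrist_force: [-0.2, -0.1, -0.2]
finger_gap: 27.5
time_s: 18.88
tcp_pos: [503.4, 125.4, 22.1]
orientation: [-3.142, 0.0, -0.031]
wrist_force: [-0.5, 0.4, -1.5]
finger_gap: 27.9
```

```bash
python3 -m inch '0 0 0 0 .05 0 2.5;0 0 0 0 .05 0 2.5;0 0 0 0 .05 0 2.5'; python3 -m inch '0 0 0 0 .05 0 2.5;0 0 0 0 .05 0 2.5;0 0 0 0 .05 0 2.5'; python3 -m inch '0 0 0 0 .05 0 2.5;0 0 0 0 .05 0 2.5;0 0 0 0 .05 0 2.5'
```

```text
time_s: 19.13
tcp_pos: [503.4, 126.0, 22.1]
orientation: [-3.141, 0.0, -0.031]
wrist_force: [0.2, 0.4, -0.6]
finger_gap: 27.9
time_s: 19.38
tcp_pos: [503.5, 126.2, 22.1]
orientation: [3.141, -0.0, -0.031]
wrist_force: [0.0, -2.8, -0.4]
finger_gap: 27.7
time_s: 19.63
tcp_pos: [503.4, 126.4, 22.1]
orientation: [3.141, 0.0, -0.031]
wrist_force: [-0.0, -8.2, -0.4]
finger_gap: 27.7
```

```bash
python3 -m inch '0 0 0 0 .03 0 2.5;0 0 0 0 .03 0 2.5;0 0 0 0 .03 0 2.5'; python3 -m inch '0 0 0 0 0 0 2.5;0 0 0 0 0 0 2.5;0 0 0 0 0 0 2.5;0 0 0 0 0 0 2.5;0 0 0 0 0 0 2.5;0 0 0 0 0 0 2.5'
python3 - <<'E'
from h import *
F=[]
for _ in range(6): t=robot.camera("top"); F.append(robot.get_obs()["wrist_force"])
print(np.mean(F,0))
s=robot.camera("side")
print([(d["conf"],d["point"]) for n in("top","side") for d in robot.spot_point("corner",n)[:1]])
a=cv2.resize(t[140:250,150:230],(436,600),interpolation=2);b=cv2.resize(s[120:180,260:350],None,fx=4,fy=4,interpolation=2)
b=cv2.copyMakeBorder(b,0,360,0,0,cv2.BORDER_CONSTANT)
cv2.imwrite("pics/f9.png",np.hstack([a,b])[:,:,::-1])
E
```

```text
time_s: 19.88
tcp_pos: [503.5, 126.5, 22.1]
orientation: [3.14, -0.0, -0.031]
wrist_force: [0.5, -8.8, 1.0]
finger_gap: 27.1
time_s: 20.38
tcp_pos: [503.5, 126.5, 22.1]
orientation: [3.14, -0.0, -0.031]
wrist_force: [0.0, -9.3, 0.2]
finger_gap: 27.6
[  0.34037556 -10.10099865   0.04301203]
[(0.56, [203.7, 176.1]), (0.71, [328.5, 155.2])]
```

View pics/f9.png

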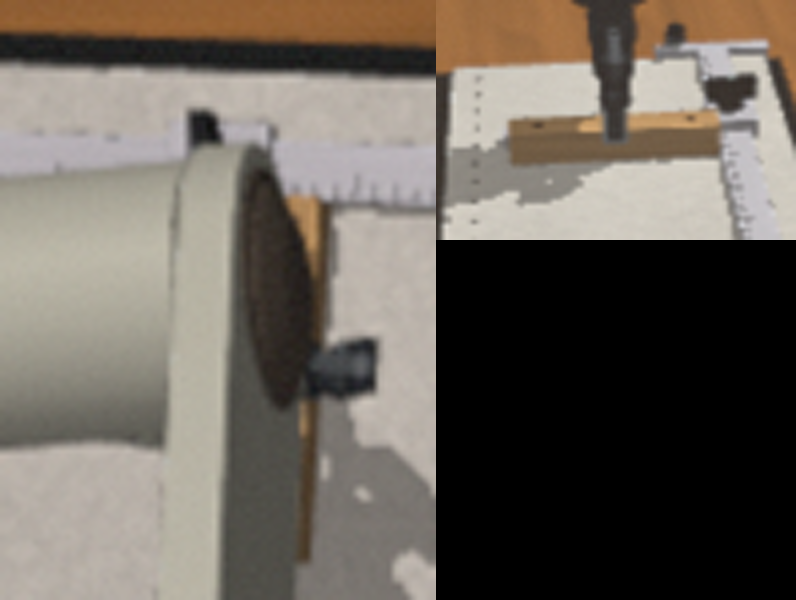

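The cleat lies flat in the corner. Its end meets the rail at (720,130), and the fingers hold it at (612,125), well above the fence. A last 0.1 mm brings the push to about 11 N, then I hand in.

```bash
python3 -m inch '0 0 0 0 .01 0 2.5;0 0 0 0 .01 0 2.5;0 0 0 0 .01 0 2.5;0 0 0 0 .01 0 2.5;0 0 0 0 .01 0 2.5;0 0 0 0 .01 0 2.5'
python3 - <<'E'
from h import *
F=[]
for _ in range(8): robot.camera("top"); F.append(robot.get_obs()["wrist_force"])
m=np.mean(F,0); print(m)
if 9<-m[1]<14: print(robot.close_job())
E
```

```text
time_s: 21.33
tcp_pos: [503.4, 126.5, 22.1]
orientation: [3.14, 0.0, -0.031]
wrist_force: [0.3, -10.6, 1.5]
finger_gap: 27.6
[ -0.38662373 -10.9263782    0.24215488]
the job is handed in; nothing more can be done
None
```

The wing knob is tight, and the cleat is seated in the corner of the jig, held in the fingers and pressed on the fence. I handed the job in at about 22 s; no verdict was reported.

- **Knob:** turned clockwise by about 77°. By its final angle in the picture it stands at about 1.40 rad.
- **Fence:** the fence face measured 139.40 mm before tightening and 139.37 mm after. The arm hid the fence once the cleat was on it, so I have no precise check after that.
- **Cleat:** flat on the panel with the holes up. I felt for the rail with the cleat's end, then backed off, so the end is within about 0.5 mm of it. The tool is at −0.031 rad against the fence's roughly −0.030.
- **Push:** about 10.9 N toward the fence, averaged over 8 readings just before handing in, with sideways and vertical forces near zero.
- **Bystanders:** I never touched the screwdriver, mug or tray. I did not measure their positions again at the end.

**What disagreed:**
- **Fingertip height:** in the pictures the fingertips sat about 12 mm above the tool point, not 8 mm ahead of it. The first grasp therefore closed just above the knob, without harm, and I repeated it lower.
- **Finger opening:** it read 9–10 mm on the 12 mm bar and 28 mm on the 30 mm cleat.

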